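Hold the photometer shutter half open

ROBOT

A 6-joint arm with a two-finger parallel gripper is mounted at the origin on the work surface. World frame = base frame: x ahead of the robot, y to its left, z up, the work surface at z = 0. Lengths are in m, angles in rad, forces in N, time in s.
With the tool pointing down it reaches from about 0.225 to 0.875 m from the base axis. Payload 3.4 kg.
Tool frame: the origin (TCP) lies midway between the tips of the shut fingers; the grasp point (between the pads) lies 19 mm behind it; z points along the fingers, y is the line along which they close (so a half turn about z gives the same grasp; the last joint's range is limited). The gripper opens to 85 mm and grips with 20 to 120 N. Pads are 22 mm wide; open, the fingers measure 114 mm over their backs; the gripper's body (76 mm by 85 mm) begins 54 mm behind the grasp point. The pads swing forward as they close: fully open they stand 13 mm farther back than shut.
Start: joints at [1.046, 0.276, 1.505, -0, 1.361, -0.121], TCP at [0.226, 0.529, 0.231] pointing down, gripper open.
Joint ranges: [-2.89, 2.89], [-0.75, 2.08], [0.22, 2.7], [-1.18, 4.32], [0.11, 2.71], [-2.7, 2.7]. Speed limits (rad/s): [2.57, 2.57, 3.14, 3.14, 3.14, 3.14].

INTERFACE

Orientations are given as [roll, pitch, yaw] about the fixed x, y, z axes, in that order (R = Rz(yaw) Ry(pitch) Rx(roll)).
In Python, from station import * gives the robot as it stands.
- The arm moves only by the shell command python3 -m jog 'ROWS' [FORCE]. ROWS is JSON, a list of rows, each an object of numbers: "grip": the opening, from 0 (shut) to 1 (fully open); "x", "y", "z": the shift along the world's x, y, z scaled (see below); "rx", "ry", "rz": the turn, a rotation vector about the world's x, y, z scaled (see below). A call has 1 to 12 rows; each row shifts and turns the commanded pose from where the row before left it; what a row does not reach is not made up. The controller multiplies each number of a shift by 3 cm and each number of a turn by 0.5 rad. A row lasts 1/10 s, in which the tool goes at most 50 mm and 8.59 degrees, less where a joint would pass 70% of its speed; a pose out of reach is approached as far as the arm can. A call with a number of a shift or a turn outside -1 to 1 is refused whole. A call with a gripper value outside its range is refused whole. The fingers move at their own pace and stop on an object; FORCE is the grip in N (left out, the last holds). Time passes only in rows, so rows that do not move let the fingers close. It gives the time, the measured TCP pose, the force, the opening and the grip force at its end, in the units of the state.
- get_state(): the state, without advancing time (a new reading comes with each control period).
- grab_frame(name): name is "scene" or "top" or "wrist"; returns a dict with "image" (400x640x3 uint8, red, green, blue), "fx", "fy", "cx", "cy" (pixels), "eye" and "rotation" of the camera in the world; the wrist camera has in their place "mount" (4x4, takes a point from camera to tool coordinates, whose origin is the TCP and whose axes are the flange's). Camera axes: x right, y up, looking along -z (the intrinsics and any distortion apply to the point x, -y, -z); pixel columns grow to the right and rows downward; lengths in m; the calibration is good to about 2 mm. A picture is of the moment at which its call begins: read the wrist's pose just before it. There is no depth.
- job_done(): hands the job in; it is judged then, once.
The state is a dict: "t": time; "qpos": joint angles; "qd": joint speeds; "tau": joint torques, N m; "ee_pos": TCP position; "tool_rot": TCP orientation; "contact_force": force on the tool from outside, world axes, zero at the start; "wrist_torque": the same for the moment, N m; "opening": finger opening in m; "grip_force": force on a finger pad.
Only numpy, scipy, OpenCV 4.12 (cv2) and the standard library are available. Lean on these libraries where they do the work, as an engineer would, in place of code of your own. Each camera call takes 0.05 s, during which the arm holds its last target. There are 200 camera calls.

TASK

On the grey bench photometer, fold the blue cover up by its steel handle until it stands straight up on its hinge as a glare screen, and leave it so. Then slide the orange tab of the sprung shutter away from its closed end to half of its travel, at the green mark, never running it fully open, and finish while still holding it there with the fingers: let go and it springs shut. Do not disturb the tubes, connectors and screwdriver lying about.

Things in the scene. Friction and masses are not known exactly. Their poses are not given: they have to be found in the camera images.
- unit: grey bench photometer, fixed. Origin on the bench under the centre of its low deck; x = the way the shutter opens (about away from the robot), y = towards hinge and high block, z up. Deck 220 (x) by 150 (y), 50 high. High block 230 by 90, 95 high, y 75 to 165. Black cover rests 14 square, 84 high, at x +-95, y -62. Rails along x, 10 wide, 58 high, at y -45 and 25
- cover (a joint): angle of the blue cover, rad: 0 = flat over the deck, pi/2 = straight up, stop at 2.0; starts partly raised (0.1 to 0.55). Stiff hinge (0.3 N m friction): it stays where it is left. The cover is a plate 200 along the hinge, 6 thick, reaching 115 from the hinge axis; 160 g with handle
- cover_hinge (a point): middle of the cover's hinge axis, which runs along the unit's x, 75 towards y and 90 above the unit's origin. Flat, the cover points from here along the unit's -y; it rises as its angle grows
- cover_handle (a point): round steel bar, 12 thick, 90 long, parallel to the hinge, on a thin arm at each end beyond the cover's free edge. Origin: middle of the bar, 155 from the hinge axis in the cover's plane; x along the bar. Gap of 34 between bar and cover edge, 80 between the arms. Pinched across from above, the bar turns between the fingers as the cover rises
- shutter (a joint): travel of the shutter along the unit's x, m: 0 = closed (where it starts), 0.05 = fully open, half = 0.025. The spring pushes it shut with about 2 N closed, 6 N at half, 10 N fully open
- tab (a point): orange upright tab of the shutter, to be held: 12 thick (along the slide), 34 wide, 26 tall, white line on top. Origin: centre of its underside, 55 above the bench (top 81 high); x = opening way. In the unit's frame: closed at x -25, y -10; half open at x 0. 85 from the upright cover; nothing within 50 along the slide; the shutter plate under it is 70 by 56, 4 thick
- half_mark (a point): green mark on the deck and on the rail beside the shutter: the white line on the tab stands level with it (same x of the unit) at half travel; black marks 25 before and after it are closed and fully open
- tube_a: loose white tube with red cap standing beside the photometer, 33 across, 96 tall; origin under its foot. Leave alone
- tube_b: like tube_a
- connector_a: loose brass-coloured connector 70 by 24 by 20 lying on the photometer's high block; origin at its underside. Leave alone
- connector_b: like connector_a, on the bench near the photometer. Leave alone
- screwdriver: loose screwdriver, 160 long, on the bench beyond the photometer. Leave alone
- parts_box: black compartment box with clear raised lid, 220 by 280 by 50 (lid to 230 high), fixed, on the left; origin under its centre
- tube_rack: yellow rack with red-capped tubes, 100 by 200, 103 high, fixed, on the right; origin under its centre

How it is judged:
On the way, in this order (a step that is already met when the one before it is completed fails the run):
1. the cover stands straight up (within 0.18 rad), the shutter not yet opened (value of joint cover between 1.39 and 1.75 rad and value of joint shutter below 0.01 m), for 0.3 s.
2. the shutter is held by the fingers at half travel (20 to 30 mm) (value of joint shutter between 0.02 and 0.03 m and contact force between shutter and the fingers above 2 N), for 0.5 s.
At the end, for the whole second after the job is handed in: The program finishes holding: the fingers press on the tab with over 2 N, the shutter stands still at 20 to 30 mm of its 50 mm travel, and the cover stands straight up within 0.18 rad (1.39 to 1.75) (all of step 2 and value of joint cover between 1.39 and 1.75 rad and velocity of joint shutter between -0.01 and 0.01 m/s); the arm keeps its last pose, push and grip.
It fails at once if the shutter is run fully open (over 45 mm) (value of joint shutter above 0.045 m).
It fails at once if a tube, a connector or the screwdriver is disturbed (moved over 25 mm, or a tube tipped over) (distance of any of tube_a, tube_b, connector_a, connector_b, screwdriver from where it was at the start of the episode above 0.025 m or angle between any of tube_a, tube_b's own z axis and vertical above 0.5 rad).
It also fails if it takes over 48 s, if anything falls off the work surface, if the arm or the gripper's body presses on something with over 40 N, if the wrist force passes 120 N, or if a joint passes its speed limit or range.

## Working session

There is one attempt and no reset: what is moved stays moved. The work goes in short steps, Python scripts to look and compute and a shell command to move; the robot and the scene stay as the last step left them, time stands still between calls to the robot, and variables do not carry over. Pictures are saved under pics/ and viewed, at most 13 in all, crops included, and the job is handed in when it is done.

```bash
mkdir -p pics; ls; python3 - <<'E'
from station import *
import cv2
for n in ("scene","top"):
    f=grab_frame(n); cv2.imwrite(f"pics/{n}.png",f["image"][:,:,::-1]); print(n,f["fx"],f["fy"],f["cx"],f["cy"],f["eye"],f["rotation"],[k for k in f])
E
```

```text
pics
scene 439.1310978246687 439.1310978246687 323.3664178842888 197.01781875318804 [ 1.47573461 -0.48039071  0.96732913] [0.84261775 0.00667448 1.07112554] ['image', 'fx', 'fy', 'cx', 'cy', 'eye', 'rotation']
top 370.4619175746408 370.4619175746408 319.66951905758793 197.90404220278882 [ 3.28858301e-01 -1.17033336e-03  1.42013680e+00] [ 0.1935659  -0.00596481 -1.58305963] ['image', 'fx', 'fy', 'cx', 'cy', 'eye', 'rotation']
```

View pics/scene.png

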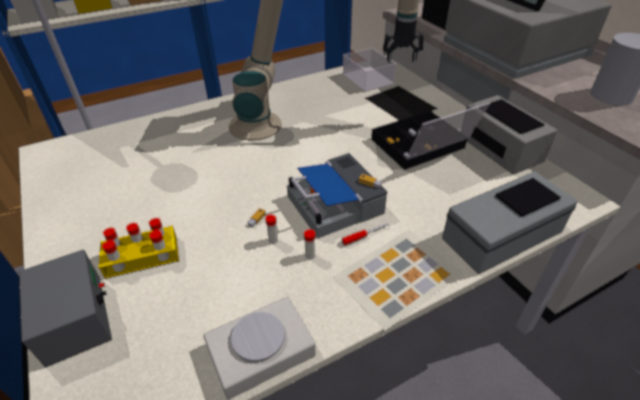

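View pics/top.png

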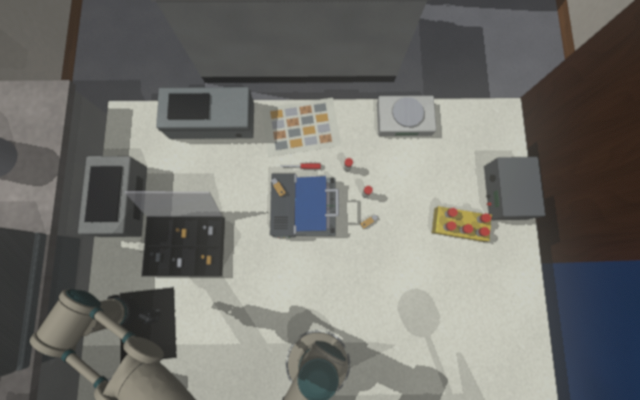

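The scene view shows the unit near (335,190) and the cover partly raised. In the top view the unit sits at about (305,205) with its handle on the right near (353,212). Tubes are at (349,163) and (368,190), connectors at (279,187) and (369,222), and the screwdriver at (305,166). I'll enlarge both views.

```bash
cat > h.py <<'E'
import numpy as np, cv2
from scipy.spatial.transform import Rotation as R
CAM={"scene":(439.131,323.366,197.018,[1.47573461,-0.48039071,0.96732913],[0.84261775,0.00667448,1.07112554]),
"top":(370.462,319.670,197.904,[.328858301,-.00117033336,1.42013680],[0.1935659,-0.00596481,-1.58305963])}
def proj(n,P):
    f,cx,cy,e,r=CAM[n]; c=(np.atleast_2d(P)-e)@R.from_euler('xyz',r).as_matrix()
    return np.c_[cx+f*c[:,0]/-c[:,2], cy-f*c[:,1]/-c[:,2]]
def atz(n,u,v,z):
    f,cx,cy,e,r=CAM[n]; d=R.from_euler('xyz',r).as_matrix()@[(u-cx)/f,-(v-cy)/f,-1]
    return np.array(e)+d*(z-e[2])/d[2]
def unit(o,yaw,P): return R.from_euler('z',yaw).apply(P)+np.r_[o,0]
E
python3 - <<'E'
import cv2
a=cv2.imread('pics/top.png')[145:245,255:385]; cv2.imwrite('pics/topc.png',cv2.resize(a,None,fx=6,fy=6,interpolation=cv2.INTER_CUBIC))
a=cv2.imread('pics/scene.png')[145:245,270:400]; cv2.imwrite('pics/scc.png',cv2.resize(a,None,fx=6,fy=6,interpolation=cv2.INTER_CUBIC))
E
```

```text
(no output)
```

View pics/topc.png

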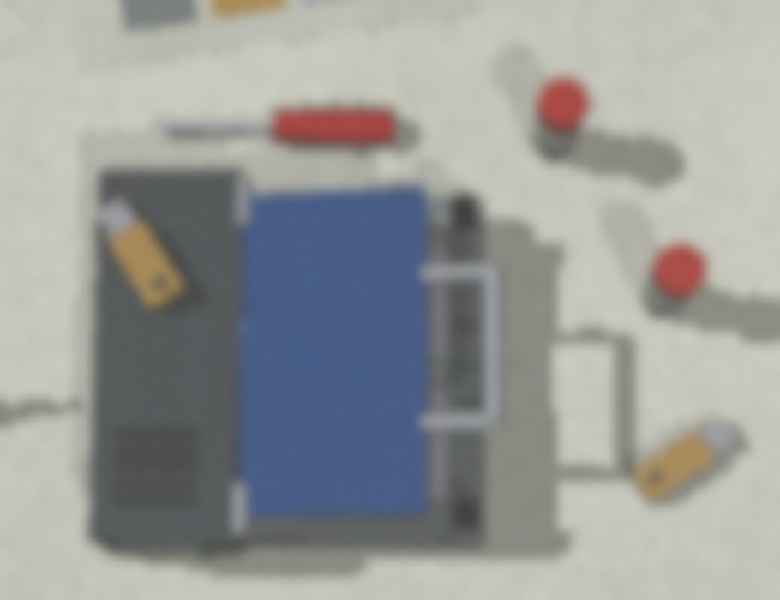

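View pics/scc.png

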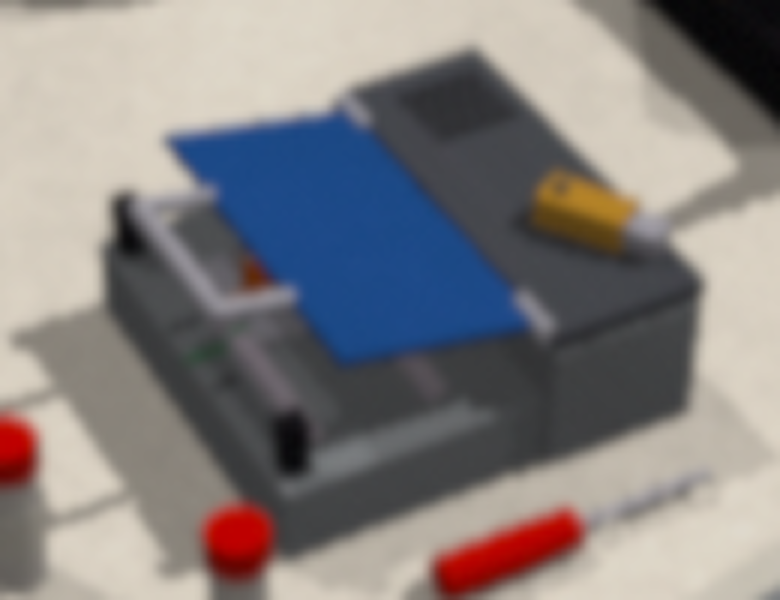

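Top crop: the block's far corners are at (100,172) and (240,172). The rests are at (466,210) and (466,515), the handle bar runs (490,268)–(490,420), and the cover's free corners are (425,187) and (430,516). Scene crop: the rests are at (127,200) and (290,412), the handle bar runs (137,203)–(220,308), and the orange tab is visible at (255,272). I'll fit the unit pose and cover angle to these points.

```bash
cat > fit.py <<'E'
from h import *
from scipy.optimize import least_squares
def cov(x,r,a): return [x,.075-r*np.cos(a),.090+r*np.sin(a)]
def pts(a):
    top=[([.095,-.062,.084],466,210),([-.095,-.062,.084],466,515),([.115,.165,.095],100,172),([.115,.075,.095],240,172),([-.115,.165,.095],92,540),
     (cov(.045,.155,a),490,268),(cov(-.045,.155,a),490,420),(cov(.1,.115,a),425,187),(cov(-.1,.115,a),430,516)]
    sc=[([-.095,-.062,.084],127,200),([.095,-.062,.084],290,412),([-.115,.165,.095],470,50),([.115,.165,.095],702,287),([.115,.075,.095],552,345),
     (cov(-.1,.115,a),170,138),(cov(.1,.115,a),343,360),(cov(-.045,.155,a),137,203),(cov(.045,.155,a),220,308)]
    return top,sc
def res(p,full=False):
    o,yaw,a=p[:2],p[2],p[3]; t,s=pts(a); out=[]
    for n,L,off in(("top",t,(255,145)),("scene",s,(270,145))):
        P=unit(o,yaw,np.array([q[0] for q in L])); m=np.array([[q[1]/6+off[0],q[2]/6+off[1]] for q in L])
        out.append(proj(n,P)-m)
    return np.concatenate(out) if full else np.concatenate(out).ravel()
r=least_squares(res,[.37,.05,0,.3],loss='soft_l1'); p=r.x
print(p.round(4)); print(res(p,True).round(2).tolist())
o,y,a=p[:2],p[2],p[3]
for k,v in dict(hinge=[0,.075,.09],handle=cov(0,.155,a),upright=cov(0,.155,1.57),tabclosed=[-.025,-.01,.055],tabhalf=[0,-.01,.055]).items(): print(k,unit(o,y,v).round(4))
for k,n,u,v,z in(("tubeA","top",563/6+255,104/6+145,.096),("tubeB","top",680/6+255,270/6+145,.096),("conB","top",690/6+255,460/6+145,.02)): print(k,atz(n,u,v,z).round(3))
E
python3 fit.py; python3 -c "from station import *;print(get_state())"
```

```text
[ 0.5675  0.003  -0.0117  0.2031]
[[-0.38, -1.04], [-0.01, -0.81], [-0.79, -0.75], [0.27, -0.72], [-1.05, 0.28], [0.26, 0.32], [0.5, -0.19], [0.07, -0.49], [-0.55, -0.45], [-0.56, -0.59], [-0.2, 0.59], [0.77, -1.68], [0.66, -1.89], [0.31, -2.08], [-1.91, -0.61], [-0.83, 0.17], [-0.45, 0.02], [-1.19, -0.17]]
hinge [0.5684 0.078  0.09  ]
handle [ 0.5666 -0.0738  0.1213]
upright [0.5684 0.0779 0.245 ]
tabclosed [ 0.5424 -0.0067  0.055 ]
tabhalf [ 0.5674 -0.007   0.055 ]
tubeA [ 0.722 -0.122  0.096]
tubeB [ 0.616 -0.191  0.096]
conB [ 0.509 -0.203  0.02 ]
{'t': 0.1, 'qpos': array([ 1.04598642e+00,  2.76532600e-01,  1.50599770e+00, -5.58760240e-07,
        1.36070087e+00, -1.21001190e-01]), 'qd': array([-7.94336992e-05, -1.46425139e-03, -4.46540539e-03, -1.32649354e-04,
       -2.69921661e-04,  2.60142178e-03]), 'tau': array([ 2.58161548e-03, -4.17696011e+01, -2.46406603e+01, -2.23864222e-04,
        5.83048241e-03,  2.47849408e-05]), 'ee_pos': array([0.22570161, 0.52834467, 0.23052925]), 'tool_rot': array([-3.13996605e+00, -1.97236503e-04,  2.73778389e+00]), 'contact_force': array([-0.58047469, -0.23657157,  0.04594141]), 'wrist_torque': array([-0.01141532, -0.03221241,  0.03023513]), 'grip_force': 0.0, 'opening': 0.08562217743455072}
```

```bash
python3 -m jog '[{"grip":1,"z":1,"y":-1},{"grip":1,"z":1,"y":-1},{"grip":1,"z":1,"y":-1},{"grip":1,"y":-1},{"grip":1,"y":-1},{"grip":1,"y":-1},{"grip":1,"y":-1,"x":0.8,"rz":0.1},{"grip":1,"y":-1,"x":0.8,"rz":0.1},{"grip":1,"y":-1,"x":0.8,"rz":0.1},{"grip":1,"y":-1,"x":0.8,"rz":0.1}]'
python3 -m jog '[{"grip":0.4,"y":-1,"x":0.8,"rz":0.1},{"grip":0.4,"y":-1,"x":0.8,"rz":0.1},{"grip":0.4,"y":-1,"x":0.8,"rz":0.1},{"grip":0.4,"y":-1,"x":0.8,"rz":0.1},{"grip":0.4,"y":-1,"x":0.8},{"grip":0.4,"y":-1,"x":0.8},{"grip":0.4,"y":-1,"x":0.8,"z":-0.5},{"grip":0.4,"y":-1,"x":0.8,"z":-1},{"grip":0.4,"y":-1,"x":0.8,"z":-1},{"grip":0.4,"y":-1,"x":0.8,"z":-1},{"grip":0.4},{"grip":0.4}]'
cat > wr.py <<'E'
import sys; from station import *; from h import *; import json
s=get_state(); f=grab_frame("wrist"); n=sys.argv[1]
cv2.imwrite(f"pics/{n}.png",f["image"][:,:,::-1])
json.dump(dict(p=list(s["ee_pos"]),r=list(s["tool_rot"]),f=f["fx"],cx=f["cx"],cy=f["cy"],m=np.array(f["mount"]).tolist()),open(f"pics/{n}.json","w"))
print(s["t"],s["ee_pos"].round(4),s["tool_rot"].round(3),s["contact_force"].round(1),round(s["opening"],4),s["grip_force"],s["qpos"].round(2))
E
python3 wr.py w1
```

```text
0.1 [0.2257 0.5283 0.2305] [-3.14  -0.     2.738] [-0.6 -0.2  0. ] 0.0856 0.0 [ 1.05  0.28  1.51 -0.    1.36 -0.12]$[0]: bad value
$[0]: bad value
```

View pics/w1.png

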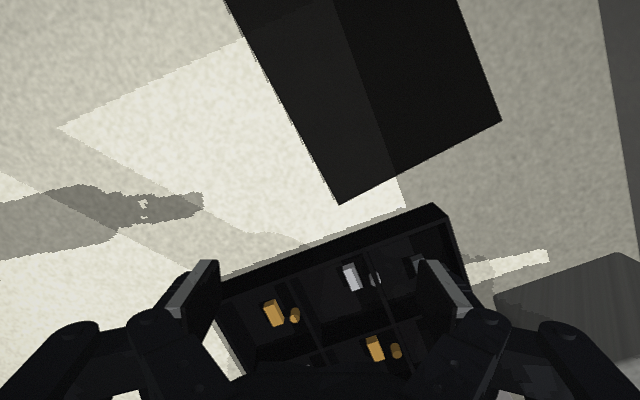

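The arm hasn't moved; this view still shows the parts box. Rows probably need every key, so I'll test one full row.

```bash
python3 -m jog '[{"grip":1,"x":0,"y":-1,"z":1,"rx":0,"ry":0,"rz":0}]'
```

```text
t: 0.25
ee_pos: [0.2251, 0.4989, 0.2569]
tool_rot: [-3.134, -0.002, 2.739]
contact_force: [-0.1, -1.7, -0.4]
opening: 0.0856
grip_force: 0.0
```

Every key is needed.

```bash
python3 -m jog '[{"grip":1,"x":0,"y":-1,"z":1,"rx":0,"ry":0,"rz":0},{"grip":1,"x":0,"y":-1,"z":1,"rx":0,"ry":0,"rz":0},{"grip":1,"x":0.2,"y":-1,"z":0,"rx":0,"ry":0,"rz":0},{"grip":1,"x":0.2,"y":-1,"z":0,"rx":0,"ry":0,"rz":0},{"grip":1,"x":0.2,"y":-1,"z":0,"rx":0,"ry":0,"rz":0},{"grip":1,"x":0.8,"y":-1,"z":0,"rx":0,"ry":0,"rz":0.1},{"grip":1,"x":0.8,"y":-1,"z":0,"rx":0,"ry":0,"rz":0.1},{"grip":1,"x":0.8,"y":-1,"z":0,"rx":0,"ry":0,"rz":0.1},{"grip":1,"x":0.8,"y":-1,"z":0,"rx":0,"ry":0,"rz":0.1},{"grip":0.4,"x":0.8,"y":-1,"z":0,"rx":0,"ry":0,"rz":0.1},{"grip":0.4,"x":0.8,"y":-1,"z":0,"rx":0,"ry":0,"rz":0.1}]'
python3 -m jog '[{"grip":0.4,"x":0.8,"y":-1,"z":0,"rx":0,"ry":0,"rz":0.1},{"grip":0.4,"x":0.8,"y":-1,"z":0,"rx":0,"ry":0,"rz":0.1},{"grip":0.4,"x":0.8,"y":-1,"z":0,"rx":0,"ry":0,"rz":0},{"grip":0.4,"x":0.8,"y":-1,"z":-0.5,"rx":0,"ry":0,"rz":0},{"grip":0.4,"x":0.8,"y":-1,"z":-0.5,"rx":0,"ry":0,"rz":0},{"grip":0.4,"x":0.8,"y":-1,"z":-1,"rx":0,"ry":0,"rz":0},{"grip":0.4,"x":0.4,"y":-1,"z":-1,"rx":0,"ry":0,"rz":0},{"grip":0.4,"x":0.4,"y":-1,"z":-1,"rx":0,"ry":0,"rz":0},{"grip":0.4,"x":0,"y":0,"z":0,"rx":0,"ry":0,"rz":0},{"grip":0.4,"x":0,"y":0,"z":0,"rx":0,"ry":0,"rz":0}]'
python3 wr.py w2
```

```text
t: 1.35
ee_pos: [0.3885, 0.1674, 0.3212]
tool_rot: [3.141, -0.0, 3.04]
contact_force: [0.5, 0.6, -0.0]
opening: 0.059
grip_force: 0.0
t: 2.35
ee_pos: [0.5554, -0.0715, 0.2002]
tool_rot: [3.14, -0.003, 3.136]
contact_force: [-0.5, 0.4, 0.4]
opening: 0.0343
grip_force: 0.0
2.35 [ 0.5554 -0.0715  0.2002] [ 3.140e+00 -3.000e-03  3.136e+00] [-0.5  0.4  0.4] 0.0343 0.0 [-0.25  0.27  1.59  0.    1.28 -1.82]
```

View pics/w2.png

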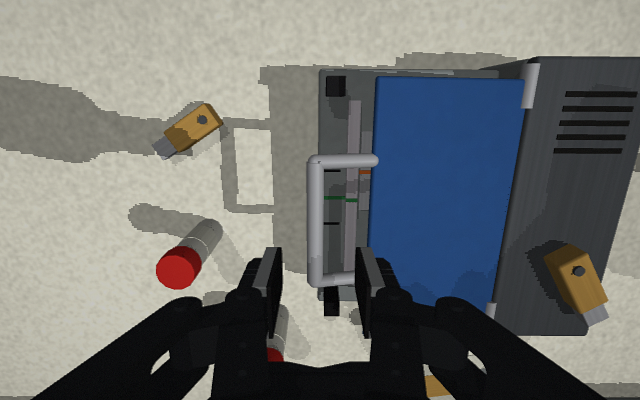

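The wrist view is sharp. It shows the handle arms at (314,160) and (317,281), the cover's free corner at (375,77), the rest top at (336,84), and the green rail mark at (351,199). A tube's red cap shows at (276,355), under the fingers. I'll refit with these points.

```bash
cat >> h.py <<'E'
import json
def wproj(n,P):
    d=json.load(open(f"pics/{n}.json")); T=np.eye(4); T[:3,:3]=R.from_euler('xyz',d["r"]).as_matrix(); T[:3,3]=d["p"]
    M=T@np.array(d["m"]); c=(np.atleast_2d(P)-M[:3,3])@M[:3,:3]
    return np.c_[d["cx"]+d["f"]*c[:,0]/-c[:,2], d["cy"]-d["f"]*c[:,1]/-c[:,2]]
E
cat > fit2.py <<'E'
import fit; from fit import *
def L(a): return [([-.095,-.062,.084],336,84),(cov(-.0425,.155,a),314,160),(cov(.0425,.155,a),316.5,281),(cov(-.1,.115,a),375,77),([0,-.045,.058],352,199),([.025,-.062,.05],331,223),([-.025,-.062,.05],331,170)]
def rw(p):
    l=L(p[3]); return wproj("w2",unit(p[:2],p[2],np.array([q[0] for q in l])))-np.array([q[1:] for q in l])
def tot(p): return np.r_[res(p)*.6, np.r_[rw(p)[:5].ravel(), 0]]
print("before",rw(fit.p).round(1).tolist())
q=least_squares(tot,fit.p,loss='soft_l1').x
print(q.round(4)); print(rw(q).round(1).tolist())
q2=least_squares(lambda p: rw(p)[:5].ravel(),fit.p).x; print("wrist only",q2.round(4),rw(q2).round(1).tolist())
for k,v in dict(hinge=[0,.075,.09],handle=cov(0,.155,q[3]),upright=cov(0,.155,1.57),tabhalf=[0,-.01,.055]).items(): print(k,unit(q[:2],q[2],v).round(4))
E
python3 fit2.py | tail -12
```

```text
tabhalf [ 0.5674 -0.007   0.055 ]
tubeA [ 0.722 -0.122  0.096]
tubeB [ 0.616 -0.191  0.096]
conB [ 0.509 -0.203  0.02 ]
before [[1.7, 4.4], [3.1, 8.5], [0.1, -0.2], [3.1, 1.8], [0.6, 3.1], [1.6, 2.1], [2.7, 2.6]]
[ 0.5652  0.0022 -0.0044  0.1998]
[[-0.4, 1.7], [1.3, 5.7], [-0.8, -2.6], [0.7, -1.5], [-0.3, 0.9], [1.0, 0.2], [1.6, 0.5]]
wrist only [ 0.5645  0.0019 -0.0055  0.2059] [[-0.6, 0.6], [1.2, 4.9], [-1.0, -2.9], [0.8, -2.8], [-0.6, 0.1], [0.6, -0.6], [1.2, -0.3]]
hinge [0.5655 0.0772 0.09  ]
handle [ 0.5649 -0.0747  0.1208]
upright [0.5655 0.0771 0.245 ]
tabhalf [ 0.5652 -0.0078  0.055 ]
```

```bash
python3 -m jog '[{"grip":0.4,"x":0.3,"y":-0.15,"z":-0.8,"rx":0,"ry":0,"rz":0},{"grip":0.4,"x":0,"y":0,"z":-0.8,"rx":0,"ry":0,"rz":0},{"grip":0.4,"x":0,"y":0,"z":-0.8,"rx":0,"ry":0,"rz":0},{"grip":0.4,"x":0,"y":0,"z":-0.5,"rx":0,"ry":0,"rz":0},{"grip":0.4,"x":0,"y":0,"z":-0.35,"rx":0,"ry":0,"rz":0},{"grip":0.4,"x":0,"y":0,"z":0,"rx":0,"ry":0,"rz":0}]'
python3 -m jog '[{"grip":0,"x":0,"y":0,"z":0,"rx":0,"ry":0,"rz":0},{"grip":0,"x":0,"y":0,"z":0,"rx":0,"ry":0,"rz":0},{"grip":0,"x":0,"y":0,"z":0,"rx":0,"ry":0,"rz":0},{"grip":0,"x":0,"y":0,"z":0,"rx":0,"ry":0,"rz":0}]' 30
python3 wr.py w3
```

```text
t: 3.0
ee_pos: [0.5645, -0.0747, 0.1038]
tool_rot: [3.141, -0.001, 3.139]
contact_force: [-0.4, -0.1, 0.3]
opening: 0.0344
grip_force: 0.0
t: 3.4
ee_pos: [0.5658, -0.0743, 0.1048]
tool_rot: [3.139, 0.002, 3.137]
contact_force: [0.9, 5.6, -0.2]
opening: 0.0107
grip_force: 29.2
3.4 [ 0.5658 -0.0743  0.1048] [3.139e+00 2.000e-03 3.137e+00] [ 0.9  5.6 -0.2] 0.0107 29.201431274414062 [-0.25  0.37  1.71  0.    1.07 -1.82]
```

View pics/w3.png

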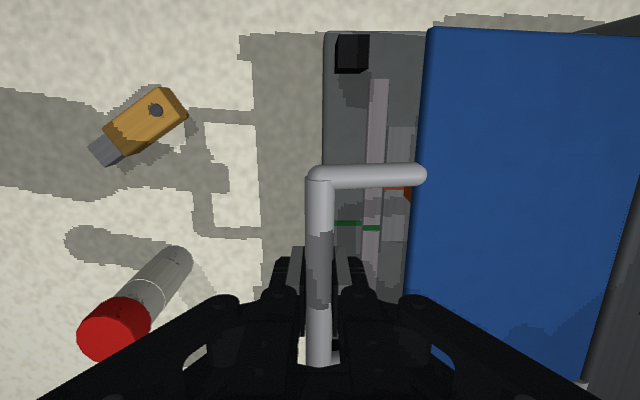

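Bar is pinched: opening is 10.7 mm, with the bar between the pads at (318,280). Now I'll follow the arc about the hinge.

```bash
python3 -m jog '[{"grip":0,"x":0,"y":0.135,"z":0.5,"rx":0,"ry":0,"rz":0},{"grip":0,"x":0,"y":0.185,"z":0.48,"rx":0,"ry":0,"rz":0},{"grip":0,"x":0,"y":0.23,"z":0.46,"rx":0,"ry":0,"rz":0},{"grip":0,"x":0,"y":0.275,"z":0.435,"rx":0,"ry":0,"rz":0},{"grip":0,"x":0,"y":0.32,"z":0.405,"rx":0,"ry":0,"rz":0},{"grip":0,"x":0,"y":0.36,"z":0.375,"rx":0,"ry":0,"rz":0},{"grip":0,"x":0,"y":0,"z":0,"rx":0,"ry":0,"rz":0}]'

```

```text
t: 4.15
ee_pos: [0.5663, -0.0322, 0.1871]
tool_rot: [-3.136, 0.005, 3.139]
contact_force: [0.1, -6.2, 6.1]
opening: 0.0105
grip_force: 30.0
```

```bash
python3 -m jog '[{"grip":0,"x":0,"y":0.38,"z":0.35,"rx":0,"ry":0,"rz":0},{"grip":0,"x":0,"y":0.42,"z":0.3,"rx":0,"ry":0,"rz":0},{"grip":0,"x":0,"y":0.45,"z":0.26,"rx":0,"ry":0,"rz":0},{"grip":0,"x":0,"y":0.475,"z":0.22,"rx":0,"ry":0,"rz":0},{"grip":0,"x":0,"y":0.49,"z":0.17,"rx":0,"ry":0,"rz":0},{"grip":0,"x":0,"y":0.505,"z":0.12,"rx":0,"ry":0,"rz":0},{"grip":0,"x":0,"y":0.515,"z":0.06,"rx":0,"ry":0,"rz":0},{"grip":0,"x":0,"y":0.3,"z":0.0,"rx":0,"ry":0,"rz":0},{"grip":0,"x":0,"y":0,"z":0,"rx":0,"ry":0,"rz":0}]'
python3 - <<'E'
from station import *
import cv2
f=grab_frame("scene"); cv2.imwrite("pics/s2.png",cv2.resize(f["image"][110:245,260:420,::-1],None,fx=4.5,fy=4.5,interpolation=cv2.INTER_CUBIC))
E
```

```text
t: 5.05
ee_pos: [0.5675, 0.0764, 0.2311]
tool_rot: [3.141, 0.008, 3.139]
contact_force: [2.5, 0.9, 8.3]
opening: 0.0108
grip_force: 32.1
```

View pics/s2.png

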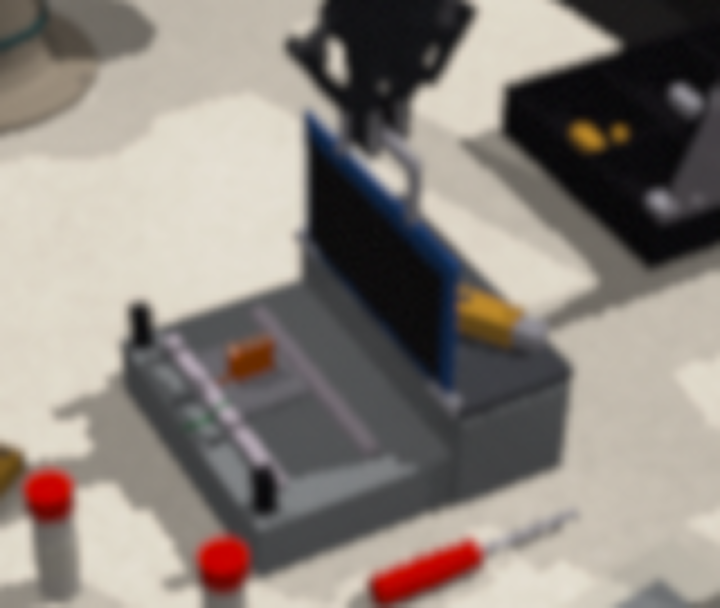

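The scene crop shows the cover upright (top edge (305,120)–(455,270)) and the orange tab at (250,357) next to the rail. All loose items are still in place. I'll release, lift, then turn over the tab.

```bash
python3 -c "
import json;print(json.load(open('pics/w3.json'))['m'])"
python3 -m jog '[{"grip":0.3,"x":0,"y":0,"z":0,"rx":0,"ry":0,"rz":0},{"grip":0.4,"x":0,"y":0,"z":0,"rx":0,"ry":0,"rz":0},{"grip":0.4,"x":0,"y":0,"z":0,"rx":0,"ry":0,"rz":0},{"grip":0.4,"x":0,"y":0,"z":0,"rx":0,"ry":0,"rz":0},{"grip":0.4,"x":0,"y":0,"z":0.5,"rx":0,"ry":0,"rz":0},{"grip":0.4,"x":0,"y":0,"z":0.9,"rx":0,"ry":0,"rz":0},{"grip":0.4,"x":0,"y":0,"z":0.9,"rx":0,"ry":0,"rz":0}]'
python3 -m jog '[{"grip":0.6,"x":-0.05,"y":-0.4,"z":0,"rx":0,"ry":0,"rz":-0.285},{"grip":0.6,"x":-0.1,"y":-0.4,"z":0,"rx":0,"ry":0,"rz":-0.285},{"grip":0.6,"x":-0.1,"y":-0.4,"z":0,"rx":0,"ry":0,"rz":-0.285},{"grip":0.6,"x":-0.1,"y":-0.4,"z":0,"rx":0,"ry":0,"rz":-0.285},{"grip":0.6,"x":-0.1,"y":-0.4,"z":0,"rx":0,"ry":0,"rz":-0.285},{"grip":0.6,"x":-0.1,"y":-0.4,"z":0,"rx":0,"ry":0,"rz":-0.285},{"grip":0.6,"x":-0.1,"y":-0.4,"z":0,"rx":0,"ry":0,"rz":-0.285},{"grip":0.6,"x":-0.1,"y":0,"z":0,"rx":0,"ry":0,"rz":-0.285},{"grip":0.6,"x":-0.1,"y":0,"z":0,"rx":0,"ry":0,"rz":-0.285},{"grip":0.6,"x":-0.1,"y":0,"z":0,"rx":0,"ry":0,"rz":-0.285},{"grip":0.6,"x":0,"y":0,"z":0,"rx":0,"ry":0,"rz":-0.285},{"grip":0.6,"x":0,"y":0,"z":0,"rx":0,"ry":0,"rz":0}]'
python3 wr.py w4
```

```text
[[-0.0002999879267514408, 0.9570894605196515, 0.2897924681033746, 0.07474315899455714], [0.9999988586525591, 0.0007162330704361499, -0.0013303021336340752, -0.0015915426826252493], [-0.0014807771006269765, 0.28979173827490395, -0.9570885830093194, -0.14221847509807833], [0.0, 0.0, 0.0, 1.0]]
t: 5.8
ee_pos: [0.5643, 0.0754, 0.2968]
tool_rot: [3.141, -0.003, 3.138]
contact_force: [0.2, -0.0, -0.8]
opening: 0.0342
grip_force: 0.0
t: 7.0
ee_pos: [0.5361, -0.0086, 0.2966]
tool_rot: [-3.141, -0.0, 1.57]
contact_force: [0.1, 0.4, 0.3]
opening: 0.0513
grip_force: 0.0
7.0 [ 0.5361 -0.0086  0.2966] [-3.141 -0.     1.57 ] [0.1 0.4 0.3] 0.0513 0.0 [-0.15  0.19  1.47  0.    1.49 -0.15]
```

View pics/w4.png

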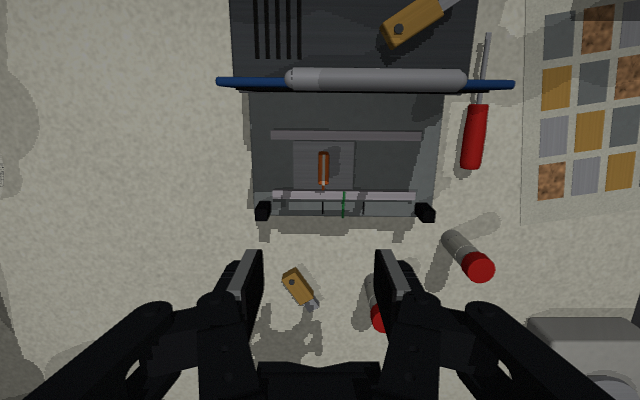

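Wrist view: the cover is edge-on and upright at y≈80, the tab is at (323,168) with the closed mark at (323,207), and the green mark is at (343,204). The camera sits 75 mm towards the cover, so I'll tilt the tool away from it on the way down. First I'll check the tab position.

```bash
python3 - <<'E'
from h import *
q=[.5652,.0022]; y=-.0044
P=lambda v:unit(q,y,v)
for v in ([-.025,-.01,.081],[-.025,-.027,.081],[-.025,.007,.081],[0,-.045,.058],[0,-.075,.05],[.095,-.062,.084],[-.095,-.062,.084],[-.045,.075,.245],[.045,.075,.245]): print(v,wproj("w4",P(v)).round(1))
E
python3 - <<'E'
import cv2
a=cv2.imread('pics/w4.png')[120:225,250:440]; cv2.imwrite('pics/w4c.png',cv2.resize(a,None,fx=4,fy=4,interpolation=cv2.INTER_CUBIC))
E
```

```text
[-0.025, -0.01, 0.081] [[323.1 169.6]]
[-0.025, -0.027, 0.081] [[323.  184.7]]
[-0.025, 0.007, 0.081] [[323.2 154. ]]
[0, -0.045, 0.058] [[343.7 194.9]]
[0, -0.075, 0.05] [[342.6 216.5]]
[0.095, -0.062, 0.084] [[429.4 216. ]]
[-0.095, -0.062, 0.084] [[260.6 215.3]]
[-0.045, 0.075, 0.245] [[291.3  75.1]]
[0.045, 0.075, 0.245] [[456.4  75.7]]
```

View pics/w4c.png

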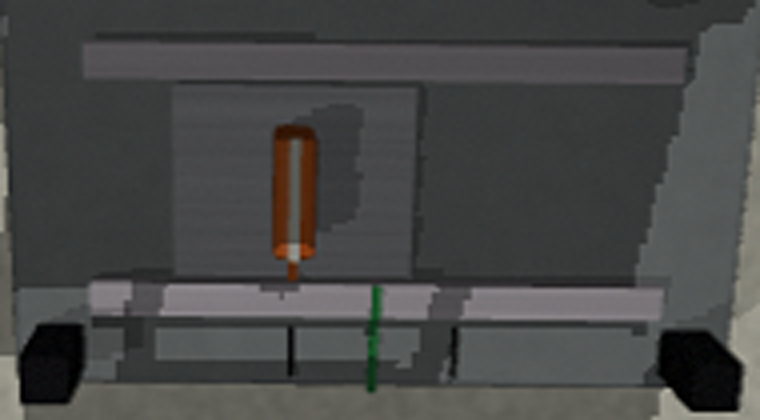

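The white line is at x≈323.6 (predicted 323.1) and the green mark at x≈343.5 (predicted 343.7), so the fit is good to about 1 mm. Descending.

```bash
python3 -m jog '[{"grip":0.6,"x":0.13,"y":0,"z":-0.2,"rx":0.24,"ry":0,"rz":0},{"grip":0.6,"x":0,"y":0,"z":-0.5,"rx":0.24,"ry":0,"rz":0},{"grip":0.6,"x":0,"y":0,"z":-0.8,"rx":0.22,"ry":0,"rz":0},{"grip":0.6,"x":0,"y":0,"z":-1,"rx":0,"ry":0,"rz":0},{"grip":0.6,"x":0,"y":0,"z":-1,"rx":0,"ry":0,"rz":0},{"grip":0.6,"x":0,"y":0,"z":-1,"rx":0,"ry":0,"rz":0},{"grip":0.6,"x":0,"y":0,"z":-1,"rx":0,"ry":0,"rz":0},{"grip":0.6,"x":0,"y":0,"z":-0.8,"rx":0,"ry":0,"rz":0},{"grip":0.6,"x":0,"y":0,"z":-0.5,"rx":0,"ry":0,"rz":0},{"grip":0.6,"x":0,"y":0,"z":0,"rx":0,"ry":0,"rz":0}]'
```

```text
t: 8.05
ee_pos: [0.5387, -0.0081, 0.0907]
tool_rot: [-3.137, -0.351, 1.571]
contact_force: [0.4, -0.3, -0.6]
opening: 0.0515
grip_force: 0.0
```

```bash
python3 -m jog '[{"grip":0.6,"x":0.03,"y":0.1,"z":-0.5,"rx":0,"ry":0,"rz":0},{"grip":0.6,"x":0,"y":0,"z":-0.33,"rx":0,"ry":0,"rz":0},{"grip":0.6,"x":0,"y":0,"z":0,"rx":0,"ry":0,"rz":0}]'
python3 -m jog '[{"grip":0,"x":0,"y":0,"z":0,"rx":0,"ry":0,"rz":0},{"grip":0,"x":0,"y":0,"z":0,"rx":0,"ry":0,"rz":0},{"grip":0,"x":0,"y":0,"z":0,"rx":0,"ry":0,"rz":0},{"grip":0,"x":0,"y":0,"z":0,"rx":0,"ry":0,"rz":0},{"grip":0,"x":0,"y":0,"z":0,"rx":0,"ry":0,"rz":0}]' 50
```

```text
t: 8.35
ee_pos: [0.5407, -0.0054, 0.0674]
tool_rot: [-3.14, -0.35, 1.571]
contact_force: [0.8, -0.5, -0.5]
opening: 0.0512
grip_force: 0.0
t: 8.85
ee_pos: [0.5413, -0.0058, 0.0688]
tool_rot: [3.141, -0.35, 1.571]
contact_force: [-1.4, -1.8, 5.6]
opening: 0.0103
grip_force: 50.4
```

```bash
python3 -m jog '[{"grip":0,"x":0.1,"y":0,"z":0.03,"rx":0,"ry":0,"rz":0},{"grip":0,"x":0.18,"y":0,"z":0,"rx":0,"ry":0,"rz":0},{"grip":0,"x":0.18,"y":0,"z":0,"rx":0,"ry":0,"rz":0},{"grip":0,"x":0.18,"y":0,"z":0,"rx":0,"ry":0,"rz":0},{"grip":0,"x":0.18,"y":0,"z":0,"rx":0,"ry":0,"rz":0},{"grip":0,"x":0,"y":0,"z":0,"rx":0,"ry":0,"rz":0},{"grip":0,"x":0,"y":0,"z":0,"rx":0,"ry":0,"rz":0}]'
python3 wr.py w5
```

```text
t: 9.55
ee_pos: [0.5652, -0.006, 0.0688]
tool_rot: [-3.139, -0.349, 1.571]
contact_force: [-5.9, -5.0, 5.8]
opening: 0.0108
grip_force: 50.5
9.55 [ 0.5652 -0.006   0.0688] [-3.139 -0.349  1.571] [-5.9 -5.   5.8] 0.0108 50.497151613235474 [-0.35  0.44  1.75  0.37  1.1  -0.54]
```

View pics/w5.png

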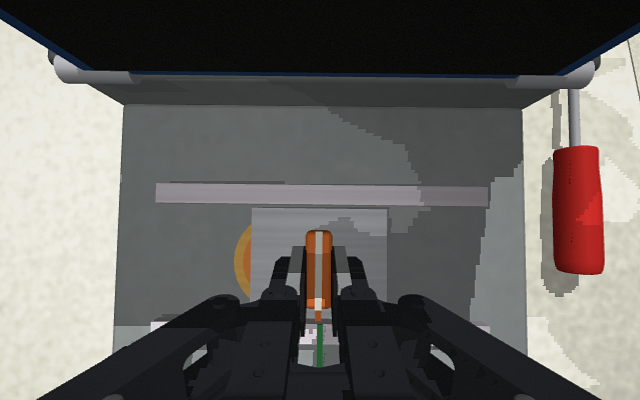

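The white line (318,300) lines up with the green mark (320,345), and the 5.9 N spring force matches half travel. The cover is upright above. I'll hold briefly, then hand in.

```bash
python3 -m jog '[{"grip":0,"x":0,"y":0,"z":0,"rx":0,"ry":0,"rz":0},{"grip":0,"x":0,"y":0,"z":0,"rx":0,"ry":0,"rz":0},{"grip":0,"x":0,"y":0,"z":0,"rx":0,"ry":0,"rz":0},{"grip":0,"x":0,"y":0,"z":0,"rx":0,"ry":0,"rz":0},{"grip":0,"x":0,"y":0,"z":0,"rx":0,"ry":0,"rz":0},{"grip":0,"x":0,"y":0,"z":0,"rx":0,"ry":0,"rz":0}]' && python3 -c "
from station import *
print(job_done())"
```

```text
t: 10.2
ee_pos: [0.565, -0.006, 0.0688]
tool_rot: [-3.139, -0.349, 1.571]
contact_force: [-5.9, -4.4, 4.6]
opening: 0.0102
grip_force: 50.5
the job is handed in; nothing more can be done
None
```

I stood the cover straight up and handed the job in at 10.2 s with the fingers still gripping the shutter tab at the green half-travel mark; `job_done()` returned no verdict, so I can't confirm the result.

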